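# Roll a laminate tile strip flush in its bonding jig

## Robot

A 7-joint arm with a two-finger parallel gripper is mounted at the origin on a cart in front of the work surface, level with it; the furniture and walls round the work are solid. World frame = base frame: x ahead of the robot, y to its left, z up, the work surface at z = 0. Lengths are in m, angles in rad, forces in N, time in s.
With the tool pointing down it reaches from about 0.35 to 0.775 m from the base axis. Payload 3.1 kg.
Tool frame: the origin (TCP) lies midway between the tips of the shut fingers; the grasp point (between the pads) lies 19 mm behind it; z points along the fingers, y is the line along which they close (so a half turn about z gives the same grasp; the last joint's range is limited). The gripper opens to 85 mm and grips with 20 to 120 N. Pads are 22 mm wide; open, the fingers measure 114 mm over their backs; the gripper's body (76 mm by 85 mm) begins 54 mm behind the grasp point. The pads swing forward as they close: fully open they stand 13 mm farther back than shut.
Start: joints at [1.078, 0.311, 0.014, 1.512, -0.004, 1.319, -0.027], TCP at [0.24, -0.495, 0.231] pointing down, gripper open.
Joint ranges: [-2.7, 2.7], [-0.3, 1.91], [-1.27, 1.3], [0.12, 2.57], [-1.44, 4.58], [0.2, 2.03], [-3.05, 3.05]. Speed limits (rad/s): [2.79, 2.79, 3.14, 3.14, 3.14, 3.14, 3.14].

## Interface

Orientations are given as a rotation vector (axis times angle).
In Python, from workcell import manip, eyes gives the robot as it stands.
- The arm moves only by the tool carry_out, never from a script. Its argument "increments" is a list of rows, each a list of 5 numbers: the shift along the tool's x, y, z in m, then the turn about the tool's z in rad, then the closure, from 0 (fully open) to 1 (shut). A call has 1 to 20 rows; each row is the pose to reach, as a shift and turn from the pose commanded when the call began, along the tool's axes at that moment; what a row does not reach only later rows make up. A row lasts 1/10 s, in which the tool goes at most 50 mm and 8.59 degrees, less where a joint would pass 70% of its speed; a pose out of reach is approached as far as the arm can. A call with a gripper value outside its range is refused whole. The fingers move at their own pace and stop on an object; "grip_force" is the grip in N (left out, the last holds). Time passes only in rows, so rows that repeat a pose let the fingers close. It gives the time, the measured TCP pose, the force, the opening and the grip force at its end, in the units of the state.
- manip.get_state(): the state, without advancing time (a new reading comes with each control period).
- eyes.grab_frame(name): name is "side" or "top"; returns the picture (420x560x3 uint8, red, green, blue); there is no depth.
- eyes.camera_params(name): a dict with "fov_y" (degrees; the focal length in pixels is half the picture's height over the tangent of half this angle, whatever the lens; pixels are square), "cx", "cy" (the principal point, pixels), "D" ([k1, k2, p1, p2, k3] as OpenCV has them; the pictures are not rectified), "rvec" (rotation vector, rad) and "tvec" (3), from world to camera coordinates, as OpenCV has them. Camera axes: x right, y down, z forward; pixel columns grow to the right and rows downward; lengths in m; the calibration is good to about 2 mm. A picture is of the moment at which its call begins. camera_params takes no time and is no camera call.
- manip.close_job(): hands the job in; it is judged then, once.
Trained networks look in the newest picture that a camera, given by its name, has taken for a name from the list of things; names that differ only in an ending like _2 or _b are one class to them, and where a whole thing is asked for, a point or a joint stands for the part that bears it (a point fixed in the world has none). Each returns a list of dicts, best first, with "conf" (0 to 1); they miss things now and then, are a little off and sometimes report something else, mostly with a low value. They report only what shows in the picture. A call takes as long as a camera call.
- eyes.boxes_of(name, camera): "point" ([x, y, z] in m, in the coordinates of the camera as it stood for that picture, good to about 4 mm: the middle of the surface that is visible of it).
- eyes.outline_of(name, camera): "pixels" (420x560 bool, what is visible of it).
The state is a dict: "clock": time; "q": joint angles; "dq": joint speeds; "joint_torque": joint torques, N m; "ee_pos": TCP position; "orientation": TCP orientation; "ft_force": force on the tool from outside, world axes, zero at the start; "torque": the same for the moment, N m; "width": opening from 0.0 (shut) to 1.0 (fully open); "finger_force": force on a finger pad.
Only numpy, scipy, OpenCV 4.12 (cv2) and the standard library are available. Lean on these libraries where they do the work, as an engineer would, in place of code of your own. Each camera call takes 0.05 s, during which the arm holds its last target. There are 200 camera calls.

## Task

Take the hand roller out of its stand and roll it along the strip of six laminate tiles in the bonding jig, pressing steadily at about 10 N and never above 25 N, until every tile has sunk flush with the jig's side rails. Press the tiles with the roller's wheel only, leave the other things alone, and finish by hanging the roller back upright in its stand.

Things in the scene. Friction and masses are not known exactly. Their poses are not given: they have to be found in the camera images.
- jig: Bonding jig, fixed to the worktop: dark base 212 x 104 mm with an aluminium bed 192 x 84 mm. Origin under its centre at worktop level or up to 10 mm higher (its base reaches down to the worktop), z up, x along the strip of tiles, y across it. Two side rails along x, inner faces 67 mm apart, tops nominally 30 mm above the origin; end walls at x = +-86 to 96 mm are as high as the rails
- strip_middle (a point): Middle of the tile strip at nominal rail-top height, 30 mm above the jig's origin; axes as the jig. The bed with rails and tiles stands on levelling screws: it may be up to 6 mm higher or lower than nominal and out of level along x by up to 0.05 rad either way (4.2 mm more at the strip's ends); the reported poses do not show this
- strip_end (a point): Point at the +x end of the strip, 84 mm from strip_middle, at the same nominal height. Six white laminate tiles, each 27 mm along x and 63.5 mm along y, lie between the rails at a pitch of 28 mm; their tops first stand up to 4 mm proud of the rails
- tile0 (a joint): How far tile0 (centre at x = -70 mm in the jig) has sunk, in m: 0 is 4 mm proud, 0.004 flush with the rails (hard stop); starts at 0 to 0.0012. Stiff adhesive under each tile: it does not move below 5 N, then yields slowly (0.12 N more for each mm/s of sinking), relaxes to 5 N when the pressing stops short of flush, and the tile stays where it is left
- tile1 (a joint): The same for the second tile (x = -42 mm)
- tile2 (a joint): The same for the third tile (x = -14 mm)
- tile3 (a joint): The same for the fourth tile (x = +14 mm)
- tile4 (a joint): The same for the fifth tile (x = +42 mm)
- tile5 (a joint): The same for the sixth tile (x = +70 mm, the jig's +x end)
- stand: Roller stand, fixed to the worktop: foot 104 x 86 mm, two upright plates 10 mm thick with a gap of 62 mm between them along x, tops 75 mm above the origin; lips 33 mm high, 62 mm apart along y. Origin at worktop level under its centre. The roller hangs with its wheel in the gap and its guard plate on both uprights, its x along the stand's x (either way), its origin 19 mm over the stand's
- roller: Hand roller, about 0.37 kg. Origin at the underside of the wheel, z up through the handle, x the rolling direction, y along the axle. Black wheel 50 mm in diameter, 42 mm wide, axle 25 mm above the origin, in a fork 52 mm wide; steel guard plate 78 mm along x, 50 mm along y, 56 to 64 mm above the origin; above it an upright wooden handle
- roller_wheel (a joint): Turn of the wheel in its fork in rad, turns easily and without end, 0 at the start
- spool: Bystander: nearly empty solder spool, 63 mm across, 70 mm high; origin under its centre
- bottle: Bystander: small brown dropper bottle, 102 mm high; origin under its centre. It stands beside the big slotted assembly fixture (up to 325 mm high), which fills the left side of the worktop beyond about y = 0.33 m: keep the arm over or clear of it
- pot: Bystander: black rubber pot, 62 mm across, 42 mm high; origin under its centre
- module_a: Bystander: closed module with notched aluminium cover, 89 x 61 x 20 mm; origin under its centre
- module_b: Bystander: a second module of the same kind; origin under its centre
- tape: Bystander: black tape roll, 60 mm across, 19 mm high; origin under its centre
- roller_handle (a point): Point on the handle's axis 86 mm above the roller's origin; axes as the roller. The handle is 24 mm along x and 36 mm along y, from 64 to 122 mm above the origin. Held across its 24 mm with the fingertips just over the guard plate, the plate bears on the fingertips when pressing down

How it is judged:
On the way, in this order (a step that is already met when the one before it is completed fails the run):
1. the roller is lifted out of its stand (z of roller in the frame of stand above 0.08 m), for 0.1 s.
2. the roller rolls on the strip under load (wheel turned by 2.5 rad or more either way, pressing the jig with over 5 N) (contact force between roller and jig above 5 N and (value of joint roller_wheel above 2.5 rad or value of joint roller_wheel below -2.5 rad)), for 0.1 s.
3. all six tiles are flush with the rails (sunk by more than 2.5 of 4 mm) (value of joint each of tile0, tile1, tile2, tile3, tile4, tile5 above 0.0025 m), for 0.1 s.
At the end, for the whole second after the job is handed in: All six tiles have sunk to within 1.5 mm of flush with the rails, and the roller hangs at rest and released in its stand: upright within 0.12 rad, its origin within 12 mm of the stand's axis and 14 to 24 mm above the stand's origin (all of step 3 and horizontal distance between roller and stand below 0.012 m and z of roller in the frame of stand between 0.014 and 0.024 m and angle between roller's own z axis and vertical below 0.12 rad and linear speed of roller below 0.02 m/s and contact force between the fingers and roller below 0.1 N); the robot touches nothing.
It fails at once if the roller presses the jig with more than 25 N (contact force between roller and jig above 25 N).
It fails at once if the gripper or arm itself presses on the jig (contact force between any of the fingers, the arm and jig above 2 N).
It fails at once if a loose thing beside the work (spool, bottle, pot, modules, tape) is pushed away by more than 30 mm (distance of any of spool, bottle, pot, module_a, module_b, tape from where it was at the start of the episode above 0.03 m).
It also fails if it takes over 72 s, if anything falls off the work surface, if the arm or the gripper's body presses on something with over 40 N, if the wrist force passes 120 N, or if a joint passes its speed limit or range.

## Working session

There is one attempt and no reset: what is moved stays moved. The work goes in short steps, Python scripts to look and compute and a tool call to move; the robot and the scene stay as the last step left them, time stands still between calls to the robot, and variables do not carry over. Pictures are saved under pics/ and viewed, at most 10 in all, crops included, and the job is handed in when it is done.

Besides the shell and the picture viewer there is one more tool, called after ">>>" as a command line: name --pt "numbers of a row" for each row, then --argument value for the rest. carry_out: Moves the arm, as the interface text tells. Its arguments: {"type":"object","properties":{"increments":{"type":"array","items":{"type":"array","items":{"type":"number"}}},"grip_force":{"type":"number"}},"required":["increments"]}

```bash
mkdir -p pics; cat > h.py <<'E'
import numpy as np, cv2
from workcell import manip, eyes
def cam(n):
    p=eyes.camera_params(n); f=210/np.tan(np.radians(p['fov_y'])/2)
    K=np.array([[f,0,p['cx']],[0,f,p['cy']],[0,0,1]]); R=cv2.Rodrigues(np.array(p['rvec'],float))[0]
    return K,np.array(p['D'],float),R,np.array(p['tvec'],float).ravel()
def toworld(n,pt):
    K,D,R,t=cam(n); return R.T@(np.array(pt)-t)
def proj(n,P):
    K,D,R,t=cam(n); return cv2.projectPoints(np.array(P,float).reshape(-1,3),R,t,K,D)[0].reshape(-1,2)
def onplane(n,px,z):
    K,D,R,t=cam(n); u=cv2.undistortPoints(np.array(px,float).reshape(-1,1,2),K,D).reshape(-1,2)
    d=np.c_[u,np.ones(len(u))]@R; c=-R.T@t
    return c+d*((z-c[2])/d[:,2])[:,None]
def save(n,name,up=1):
    im=eyes.grab_frame(n); cv2.imwrite(f'pics/{name}.png',cv2.resize(im[:,:,::-1],None,fx=up,fy=up)); return im
E
python3 - <<'E'
from h import *
print(manip.get_state())
for c in('side','top'):
    im=save(c,c+'0',1.4)
    K,D,R,t=cam(c);print(c,'cam at',-R.T@t, 'f',K[0,0],D)
    for n in('jig','stand','roller','spool','bottle','pot','module_a','tape'):
        for d in eyes.boxes_of(n,c)[:2]: print(n,round(d['conf'],2),toworld(c,d['point']).round(3))
E
```

```text
{'clock': 0.0, 'q': array([ 1.07830202,  0.31176575,  0.01400516,  1.51309478, -0.00439775,
        1.31921285, -0.02718806]), 'dq': array([ 2.22387216e-03, -2.74008259e-05,  1.94829691e-04,  1.92551623e-03,
        1.01345885e-03,  2.40112126e-04,  8.98699535e-04]), 'joint_torque': array([-6.62650154e-05, -3.79913521e+01,  1.45909013e-01, -2.30588526e+01,
        1.22041759e-02,  1.36287214e-02, -7.35844282e-06]), 'ee_pos': array([ 0.23929919, -0.49437646,  0.2301839 ]), 'orientation': array([-3.05979797e+00, -7.01714701e-01,  1.02063948e-03]), 'ft_force': array([-0.32097684, -0.661877  , -0.6685029 ]), 'torque': array([-0.05295856,  0.06079969, -0.00969565]), 'finger_force': 0.0, 'width': 0.9973034505977201}
side cam at [0.13282758 0.71319877 0.55222498] f 406.5126603238976 [-0.10082097  0.          0.          0.          0.        ]
jig 0.98 [ 0.532 -0.198  0.03 ]
stand 0.7 [0.536 0.119 0.029]
roller 0.8 [0.539 0.099 0.087]
roller 0.49 [ 0.533 -0.201  0.031]
spool 0.19 [ 0.528 -0.198  0.03 ]
bottle 0.66 [0.719 0.172 0.062]
pot 0.6 [ 0.701 -0.037  0.034]
pot 0.37 [0.535 0.119 0.031]
module_a 0.93 [ 0.353 -0.275  0.019]
module_a 0.75 [ 0.346 -0.15   0.022]
tape 0.73 [ 0.709 -0.17   0.019]
tape 0.52 [0.537 0.099 0.086]
top cam at [ 0.39849382 -0.04674379  1.18724735] f 480.0256385039128 [-0.10084324  0.          0.          0.          0.        ]
jig 0.58 [ 0.54  -0.231  0.03 ]
stand 0.76 [0.532 0.071 0.016]
stand 0.27 [0.548 0.079 0.086]
roller 0.82 [0.548 0.08  0.087]
roller 0.15 [ 0.707 -0.177  0.019]
spool 0.84 [0.386 0.167 0.07 ]
spool 0.45 [ 0.541 -0.238  0.033]
bottle 0.6 [0.724 0.166 0.06 ]
pot 0.72 [ 0.706 -0.045  0.005]
pot 0.49 [ 0.55  -0.172  0.036]
module_a 0.94 [ 0.344 -0.162  0.018]
module_a 0.66 [ 0.345 -0.279  0.016]
tape 0.71 [ 0.707 -0.178  0.018]
```

View pics/side0.png

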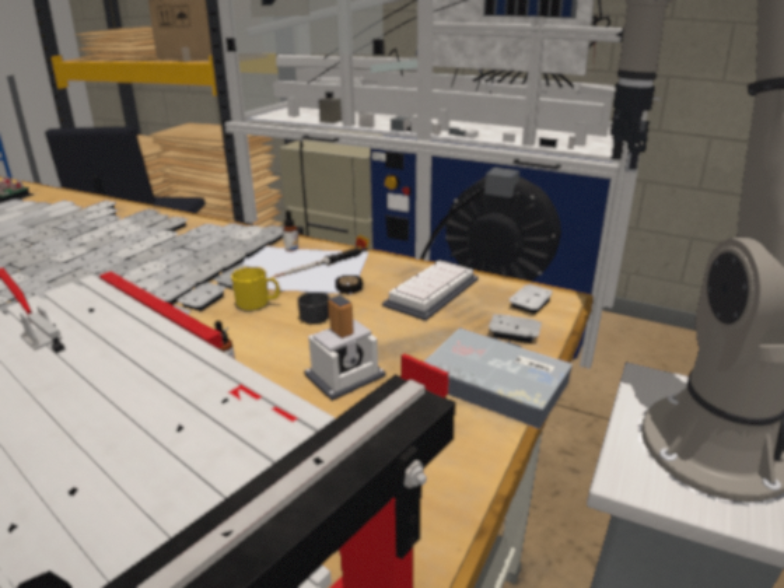

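View pics/top0.png

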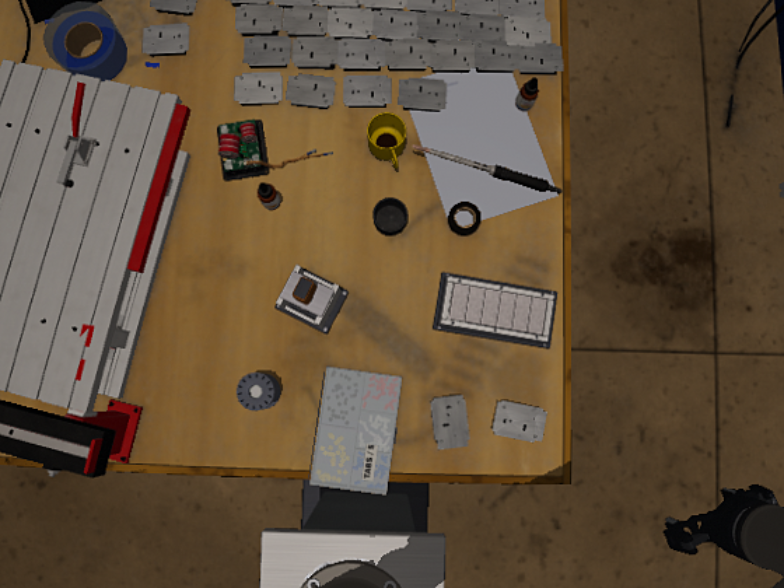

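The side view is coarse: stand with roller at about (345,350) and jig at (432,288). In the top view the stand is at about (311,299), its handle at (305,290), and the jig at about (495,310). All of these match the network points. Next I'll measure precisely.

```bash
python3 - <<'E'
from h import *
im=eyes.grab_frame('top')
o={}
for n in('jig','stand','roller_handle'):
    for d in eyes.outline_of(n,'top')[:2]:
        m=d['pixels'].astype(np.uint8); r=cv2.minAreaRect(cv2.findNonZero(m)); b=cv2.boxPoints(r)
        o.setdefault(n,m)
        print(n,round(d['conf'],2),m.sum(),[np.round(v,1) for v in r[:2]],round(r[2],1),b.round(1).tolist())
cv2.imwrite('pics/c1.png',np.vstack([cv2.resize(im[185:255,185:265,::-1],None,fx=5,fy=4.2,interpolation=cv2.INTER_CUBIC)[:294],]) )
a=cv2.resize(im[180:250,190:260,::-1],(395,395),interpolation=cv2.INTER_CUBIC)
b=cv2.resize(im[185:255,305:402,::-1],(405,292),interpolation=cv2.INTER_CUBIC)
c=np.zeros((395,800,3),np.uint8);c[:,:395]=a;c[:292,395:]=b;cv2.imwrite('pics/c1.png',c)
np.savez('o.npz',**o)
E
```

```text
jig 0.94 3533 [array([353.6, 221.7]), array([85.2, 42.9])] 9.5 [[308.0, 235.8000030517578], [315.1000061035156, 193.5], [399.1000061035156, 207.5], [392.0, 249.8000030517578]]
jig 0.56 726 [array([218.7, 210.1]), array([33.5, 22.8])] 26.6 [[198.60000610351562, 212.8000030517578], [208.8000030517578, 192.39999389648438], [238.8000030517578, 207.39999389648438], [228.60000610351562, 227.8000030517578]]
stand 0.89 694 [array([221.7, 213.6]), array([42.9, 34.4])] 26.6 [[194.8000030517578, 219.39999389648438], [210.1999969482422, 188.60000610351562], [248.60000610351562, 207.8000030517578], [233.1999969482422, 238.60000610351562]]
roller_handle 0.92 716 [array([218.6, 210.3]), array([33.5, 22.4])] 26.6 [[198.60000610351562, 212.8000030517578], [208.60000610351562, 192.8000030517578], [238.60000610351562, 207.8000030517578], [228.60000610351562, 227.8000030517578]]
```

View pics/c1.png

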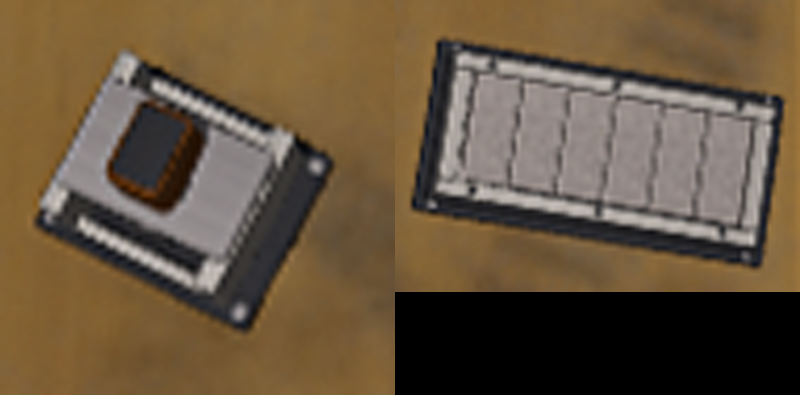

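Crops show the roller's plate and handle in the stand (tilted about 26° in the image), and the jig with its six tiles (tilted about 9.5°). The networks' rectangles agree with the sizes given. I'll fit models to the masks.

```bash
cat > fit.py <<'E'
from h import *
from scipy.optimize import minimize
def box(x,y,z0,z1): return np.array([[a*x/2,b*y/2,c] for a in(-1,1) for b in(-1,1) for c in(z0,z1)])
S=8
def render(c,p,boxes):
    m=np.zeros((420,560),np.float32); x,y,th,z=p; R=np.array([[np.cos(th),-np.sin(th),0],[np.sin(th),np.cos(th),0],[0,0,1]])
    big=np.zeros((420*4,560*4),np.uint8)
    for b in boxes:
        h=cv2.convexHull(((proj(c,b@R.T+[x,y,z])+.5)*4*16).astype(np.int32))
        cv2.fillConvexPoly(big,h,255,shift=4)
    return cv2.resize(big,(560,420),interpolation=cv2.INTER_AREA)/255.
def fit(c,mask,p0,z,boxes):
    f=lambda q:np.abs(render(c,(*(q[:2]/100),q[2]/10,z),boxes)-mask).sum()
    best=None
    for d in(0,.06,-.06):
        r=minimize(f,[p0[0]*100,p0[1]*100,(p0[2]+d)*10],method='Nelder-Mead',options=dict(initial_simplex=np.array([p0[0]*100,p0[1]*100,(p0[2]+d)*10])+np.array([[0,0,0],[1,0,0],[0,1,0],[0,0,1]])))
        if best is None or r.fun<best.fun:best=r
    return best.x/[100,100,10],best.fun
ROL=[box(.078,.05,.056,.064),box(.024,.036,.064,.122)]
JIG=[box(.212,.104,-.002,.012),box(.192,.084,.012,.030)]
E
python3 - <<'E'
from fit import *
o=np.load('o.npz')
ths=-np.pi/2-np.radians(26.6); thj=-np.pi/2-np.radians(9.5)
for n,b,p,z in(('roller_handle',ROL,(.54,.075,ths),.019),('jig',JIG,(.54,-.235,thj),0.),('jig',JIG,(.54,-.235,thj),0.008),('stand',[box(.104,.086,0,.01)],(.53,.07,ths),0.)):
    m=o[n]
    if n=='stand': m=((o[n]+o['roller_handle'])>0)
    r=fit('top',m,p,z,b); print(n,z,r[0].round(4),np.degrees(r[0][2])+90,'resid',r[1].round(1),m.sum())
eyes.grab_frame('side')
for n,b,p,z in(('roller_handle',ROL,(.54,.075,ths),.019),('jig',JIG,(.54,-.235,thj),0.),('jig',JIG,(.54,-.235,thj),0.008)):
    d=eyes.outline_of(n,'side')[0]; m=d['pixels']; r=fit('side',m,p,z,b); print('side',n,d['conf'],r[0].round(4),np.degrees(r[0][2])+90,r[1].round(1),m.sum())
E
```

```text
roller_handle 0.019 [ 0.5522  0.0885 -2.0066] -24.970257509289908 resid 44.8 716
jig 0.0 [ 0.5435 -0.2386 -1.7046] -7.669217026768777 resid 116.7 3533
jig 0.008 [ 0.5424 -0.2375 -1.705 ] -7.691087626581648 resid 144.2 3533
stand 0.0 [ 0.5538  0.0892 -2.0032] -24.77418050594416 resid 97.9 1410
side roller_handle 0.65 [ 0.5536  0.0871 -2.0145] -25.423917193929555 381.2 1101
side jig 0.77 [ 0.5493 -0.2489 -1.687 ] -6.658253453377725 191.0 1529
side jig 0.77 [ 0.5432 -0.2369 -1.6819] -6.366860223717097 230.9 1529
```

```bash
cat >> h.py <<'E'
from scipy.spatial.transform import Rotation as Ro
def tell(target=None,yaw=None):
    s=manip.get_state(); R=Ro.from_rotvec(s['orientation']).as_matrix(); p=np.array(s['ee_pos'])
    yy=np.degrees(np.arctan2(R[1,1],R[0,1]))
    print('t',round(s['clock'],2),'p',p.round(4),'yaw_of_tooly',yy.round(2),'z',R[:,2].round(3),'F',np.round(s['ft_force'],2),'w',round(s['width'],3),'ff',round(s['finger_force'],1),'q7',round(s['q'][6],2))
    if target is not None: print('shift',(R.T@(np.array(target)-p)).round(4))
    if yaw is not None: print('turn', -np.radians((yaw-yy+90)%180-90).round(4),'or half turn more')
E
python3 - <<'E'
from h import *
tell([.5525,.0878,.20],-2.006*57.2958)
E
```

```text
t 1.3 p [ 0.2396 -0.495   0.2313] yaw_of_tooly -64.17 z [-0.  0. -1.] F [-0.33 -0.14  0.47] w 0.997 ff 0.0 q7 -0.03
shift [ 0.5356 -0.3883  0.0313]
turn 0.886 or half turn more
```

>>> carry_out --pt "0.036 -0.026 0.0 0.06 0" --pt "0.071 -0.052 0.0 0.12 0" --pt "0.107 -0.078 0.0 0.18 0" --pt "0.143 -0.104 0.0 0.24 0" --pt "0.178 -0.129 0.0 0.3 0" --pt "0.214 -0.155 0.0 0.36 0" --pt "0.25 -0.181 0.0 0.42 0" --pt "0.286 -0.207 0.0 0.48 0" --pt "0.321 -0.233 0.0 0.54 0" --pt "0.357 -0.259 0.005 0.6 0" --pt "0.393 -0.285 0.01 0.66 0" --pt "0.428 -0.311 0.015 0.72 0" --pt "0.464 -0.336 0.02 0.78 0" --pt "0.5 -0.362 0.025 0.84 0" --pt "0.536 -0.388 0.031 0.886 0" --pt "0.536 -0.388 0.031 0.886 0" --pt "0.536 -0.388 0.031 0.886 0" --grip_force 100

```text
clock: 3.0
ee_pos: [0.5528, 0.0891, 0.1997]
orientation: [3.068, -0.673, -0.002]
ft_force: [-0.4, -0.5, 0.2]
width: 0.999
finger_force: 0.0
```

```bash
python3 - <<'E'
from h import *
tell([.5525,.0878,.085],-2.006*57.2958)
im=eyes.grab_frame('top')
# overlay: expected roller model, and TCP
from fit import ROL
th=-2.006;R=np.array([[np.cos(th),-np.sin(th),0],[np.sin(th),np.cos(th),0],[0,0,1]])
v=cv2.resize(im[150:290,120:320,::-1],None,fx=4,fy=4,interpolation=cv2.INTER_CUBIC)
s=manip.get_state()
for p in proj('top',[s['ee_pos']]): cv2.circle(v,tuple(int(a) for a in (p+.5-[120,150])*4),3,(0,0,255),-1)
cv2.imwrite('pics/t2.png',v)
E
```

```text
t 3.0 p [0.5528 0.0891 0.1997] yaw_of_tooly -114.74 z [-0.001  0.    -1.   ] F [-0.41 -0.52  0.21] w 0.999 ff 0.0 q7 -2.31
shift [0.0004 0.0013 0.1147]
turn 0.0035 or half turn more
```

View pics/t2.png

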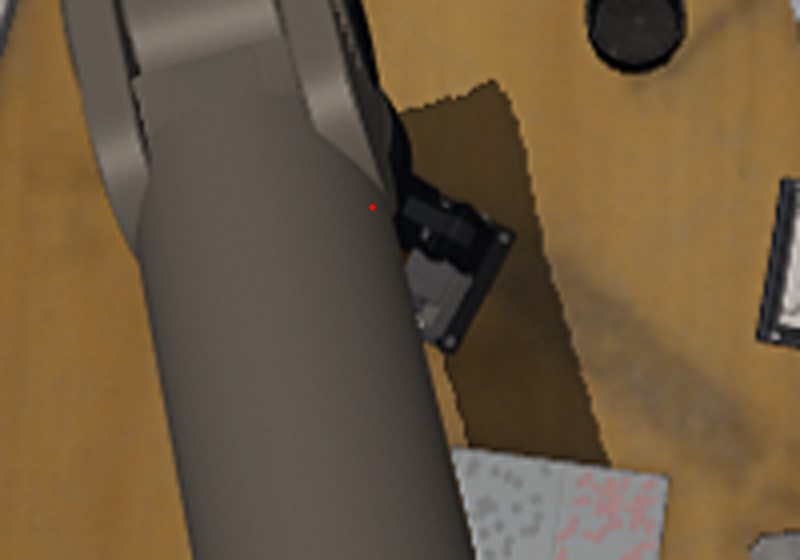

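The arm hides the stand from above. The TCP (372,207) sits over the measured handle place, and there is 30 mm of clearance on each side, so I'm descending.

>>> carry_out --pt "0 -0.001 0.03 0 0" --pt "0 -0.001 0.06 0 0" --pt "0 -0.001 0.09 0 0" --pt "0 -0.001 0.106 0 0" --pt "0 -0.001 0.112 0 0" --pt "0 -0.001 0.114 0 0" --pt "0 -0.001 0.114 0 0"

```text
clock: 3.75
ee_pos: [0.5542, 0.0879, 0.0873]
orientation: [-3.067, 0.68, -0.003]
ft_force: [0.1, 0.3, -0.2]
width: 0.999
finger_force: 0.0
```

```bash
python3 - <<'E'
from h import *
tell([.5525,.0878,.085])
im=eyes.grab_frame('side')
v=cv2.resize(im[190:300,190:330,::-1],None,fx=5,fy=5,interpolation=cv2.INTER_CUBIC)
cv2.imwrite('pics/s3.png',v)
E
```

```text
t 3.75 p [0.5542 0.0879 0.0873] yaw_of_tooly -115.01 z [ 0.002 -0.    -1.   ] F [ 0.06  0.28 -0.22] w 0.999 ff 0.0 q7 -2.35
shift [-0.0015  0.0008  0.0023]
```

View pics/s3.png

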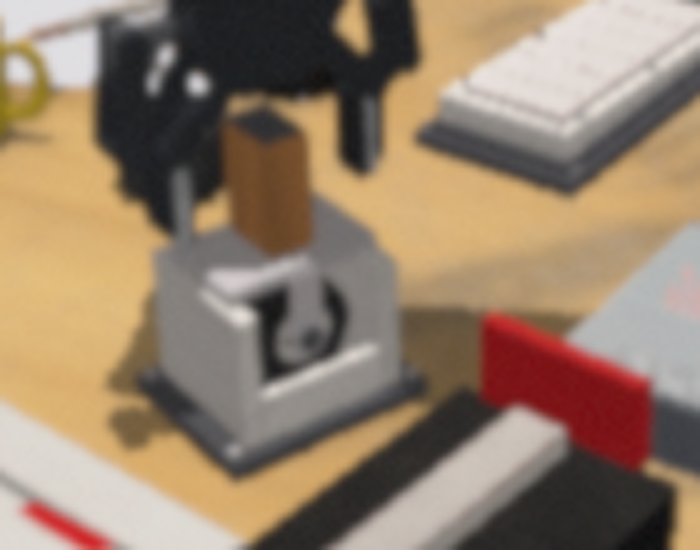

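Handle (268,180) stands centred between the finger tips (180,235) and (365,170), so the grip is on target. Closing now.

>>> carry_out --pt "0 0 0.001 0 0.4" --pt "0 0 0.001 0 0.7" --pt "0 0 0.001 0 1" --pt "0 0 0.001 0 1" --pt "0 0 0.001 0 1" --pt "0 0 0.001 0 1" --pt "0 0 0.001 0 1" --pt "0 0 0.001 0 1" --grip_force 110

```text
clock: 4.6
ee_pos: [0.5538, 0.0887, 0.0857]
orientation: [-3.067, 0.678, -0.001]
ft_force: [-0.7, -0.2, 5.1]
width: 0.267
finger_force: 108.1
```

```bash
python3 - <<'E'
from h import *
tell()
E
```

```text
t 4.6 p [0.5538 0.0887 0.0857] yaw_of_tooly -114.92 z [ 0.001 -0.    -1.   ] F [-0.7  -0.24  5.12] w 0.267 ff 108.1 q7 -2.35
```

```bash
python3 - <<'E'
from h import *
tell([.5520,-.1680,.145],-97.69)
E
```

```text
t 4.6 p [0.5538 0.0887 0.0857] yaw_of_tooly -114.92 z [ 0.001 -0.    -1.   ] F [-0.7  -0.24  5.12] w 0.267 ff 108.1 q7 -2.35
shift [ 0.1066  0.2335 -0.0592]
turn -0.3008 or half turn more
```

>>> carry_out --pt "0 0 -0.02 0 1" --pt "0 0 -0.05 0 1" --pt "0 0 -0.085 0 1" --pt "0 0 -0.12 0 1" --pt "0.018 0.039 -0.12 -0.05 1" --pt "0.036 0.078 -0.12 -0.1 1" --pt "0.054 0.117 -0.12 -0.15 1" --pt "0.071 0.156 -0.12 -0.2 1" --pt "0.089 0.195 -0.11 -0.25 1" --pt "0.107 0.2335 -0.09 -0.301 1" --pt "0.107 0.2335 -0.06 -0.301 1" --pt "0.107 0.2335 -0.06 -0.301 1" --pt "0.107 0.2335 -0.06 -0.301 1"

```text
clock: 5.9
ee_pos: [0.5509, -0.1669, 0.1436]
orientation: [-3.132, 0.209, 0.006]
ft_force: [0.5, 0.1, -3.4]
width: 0.268
finger_force: 108.4
```

```bash
python3 - <<'E'
from h import *
tell([.5520,-.1680,.145],-97.69)
im=eyes.grab_frame('side')
v=cv2.resize(im[150:260,240:380,::-1],None,fx=5,fy=5,interpolation=cv2.INTER_CUBIC)
cv2.imwrite('pics/s4.png',v)
E
```

```text
t 5.9 p [ 0.5509 -0.1669  0.1436] yaw_of_tooly -97.64 z [-0.004  0.002 -1.   ] F [ 0.45  0.09 -3.4 ] w 0.268 ff 108.4 q7 -1.56
shift [ 0.0012  0.0009 -0.0014]
turn 0.0009 or half turn more
```

View pics/s4.png

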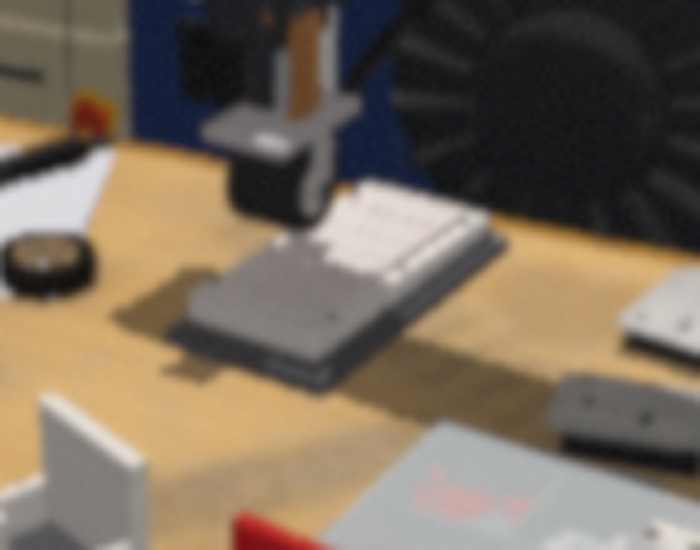

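The roller hangs upright in the gripper (plate at (280,125), wheel at (275,190)) over the jig's near (-x) end. I'll lower it in stages.

>>> carry_out --pt "0.001 0.001 0.008 0 1" --pt "0.001 0.001 0.016 0 1" --pt "0.001 0.001 0.02 0 1" --pt "0.001 0.001 0.022 0 1" --pt "0.001 0.001 0.024 0 1" --pt "0.001 0.001 0.024 0 1"

```text
clock: 6.55
ee_pos: [0.5528, -0.1693, 0.1211]
orientation: [3.135, -0.211, -0.0]
ft_force: [0.3, -0.7, -2.7]
width: 0.266
finger_force: 108.6
```

>>> carry_out --pt "0 0 0.001 0 1" --pt "0 0 0.002 0 1" --pt "0 0 0.003 0 1" --pt "0 0 0.003 0 1"

```text
clock: 6.95
ee_pos: [0.5528, -0.1693, 0.1182]
orientation: [-3.135, 0.211, 0.0]
ft_force: [-0.1, -0.4, -3.9]
width: 0.269
finger_force: 108.6
```

>>> carry_out --pt "0 0 0.001 0 1" --pt "0 0 0.002 0 1" --pt "0 0 0.003 0 1" --pt "0 0 0.003 0 1"

```text
clock: 7.35
ee_pos: [0.5527, -0.1693, 0.115]
orientation: [-3.134, 0.21, 0.001]
ft_force: [-0.7, 1.0, -3.2]
width: 0.266
finger_force: 108.6
```

>>> carry_out --pt "0 0 0.001 0 1" --pt "0 0 0.002 0 1" --pt "0 0 0.002 0 1"

```text
clock: 7.65
ee_pos: [0.5527, -0.1693, 0.1131]
orientation: [-3.135, 0.211, 0.001]
ft_force: [1.3, 0.1, -3.7]
width: 0.262
finger_force: 108.6
```

>>> carry_out --pt "0 0 0.001 0 1" --pt "0 0 0.002 0 1" --pt "0 0 0.002 0 1"

```text
clock: 7.95
ee_pos: [0.5528, -0.1693, 0.1111]
orientation: [-3.134, 0.21, 0.001]
ft_force: [0.5, -0.5, -3.7]
width: 0.265
finger_force: 108.6
```

>>> carry_out --pt "0 0 0.001 0 1" --pt "0 0 0.002 0 1" --pt "0 0 0.002 0 1"

```text
clock: 8.25
ee_pos: [0.5527, -0.1693, 0.1091]
orientation: [-3.135, 0.211, 0.001]
ft_force: [-0.4, -0.3, -4.3]
width: 0.269
finger_force: 108.6
```

>>> carry_out --pt "0 0 0.001 0 1" --pt "0 0 0.002 0 1" --pt "0 0 0.002 0 1"

```text
clock: 8.55
ee_pos: [0.5527, -0.1693, 0.1071]
orientation: [-3.134, 0.211, 0.001]
ft_force: [0.0, 0.8, -3.9]
width: 0.269
finger_force: 108.6
```

>>> carry_out --pt "0 0 0.001 0 1" --pt "0 0 0.002 0 1" --pt "0 0 0.002 0 1"

```text
clock: 8.85
ee_pos: [0.5527, -0.1693, 0.1051]
orientation: [-3.134, 0.211, 0.001]
ft_force: [-0.4, 0.0, -3.7]
width: 0.263
finger_force: 108.6
```

>>> carry_out --pt "0 0 0.001 0 1" --pt "0 0 0.002 0 1" --pt "0 0 0.002 0 1"

```text
clock: 9.15
ee_pos: [0.5527, -0.1693, 0.1031]
orientation: [-3.134, 0.21, 0.001]
ft_force: [0.7, 0.4, -4.4]
width: 0.267
finger_force: 108.6
```

>>> carry_out --pt "0 0 0.001 0 1" --pt "0 0 0.002 0 1" --pt "0 0 0.002 0 1"

```text
clock: 9.45
ee_pos: [0.5527, -0.1693, 0.1011]
orientation: [-3.134, 0.211, 0.001]
ft_force: [-0.8, -0.2, -3.5]
width: 0.269
finger_force: 108.6
```

>>> carry_out --pt "0 0 0.001 0 1" --pt "0 0 0.002 0 1" --pt "0 0 0.002 0 1"

```text
clock: 9.75
ee_pos: [0.553, -0.1693, 0.0994]
orientation: [3.134, -0.211, 0.0]
ft_force: [0.5, -0.8, -3.6]
width: 0.266
finger_force: 108.9
```

>>> carry_out --pt "0 0 0.001 0 1" --pt "0 0 0.002 0 1" --pt "0 0 0.002 0 1"

```text
clock: 10.05
ee_pos: [0.5531, -0.1693, 0.0978]
orientation: [3.134, -0.21, 0.001]
ft_force: [-2.3, 0.2, 1.7]
width: 0.268
finger_force: 109.1
```

Contact at TCP z of about 0.099, with roughly 5 N on the tile and arm stiffness of about 7 N/mm. Pressing on down gently.

>>> carry_out --pt "0 0 0.0005 0 1" --pt "0 0 0.001 0 1" --pt "0 0 0.0015 0 1" --pt "0 0 0.002 0 1" --pt "0 0 0.002 0 1"

```text
clock: 10.55
ee_pos: [0.5532, -0.1693, 0.0963]
orientation: [3.134, -0.21, 0.001]
ft_force: [-2.3, 1.2, 6.5]
width: 0.267
finger_force: 109.9
```

>>> carry_out --pt "0 0 0.0005 0 1" --pt "0 0 0.001 0 1" --pt "0 0 0.001 0 1"

```text
clock: 10.85
ee_pos: [0.5533, -0.1693, 0.0962]
orientation: [3.134, -0.21, 0.002]
ft_force: [-4.0, 0.9, 10.0]
width: 0.265
finger_force: 110.4
```

Tile 0 is down on its stop: z stays put and the force is now about 13.7 N. At the stop the stiffness is about 4 N/mm. Now I roll toward +x, checking the slope as I go.

>>> carry_out --pt "0 0.002 -0.0005 0 1" --pt "0 0.004 -0.0005 0 1" --pt "0 0.006 -0.0005 0 1" --pt "0 0.008 -0.0005 0 1" --pt "0 0.01 -0.0005 0 1" --pt "0 0.012 -0.0005 0 1" --pt "0 0.012 -0.0005 0 1"

```text
clock: 11.55
ee_pos: [0.552, -0.18, 0.0959]
orientation: [-3.133, 0.209, -0.002]
ft_force: [-1.8, 1.7, 6.8]
width: 0.264
finger_force: 110.1
```

>>> carry_out --pt "0 0.002 0 0 1" --pt "0 0.004 0 0 1" --pt "0 0.006 0 0 1" --pt "0 0.008 0 0 1" --pt "0 0.01 0 0 1" --pt "0 0.01 0 0 1"

```text
clock: 12.15
ee_pos: [0.5505, -0.1917, 0.0956]
orientation: [3.134, -0.211, 0.002]
ft_force: [-1.4, -0.4, 5.4]
width: 0.269
finger_force: 109.8
```

>>> carry_out --pt "0 0.002 0.0 0 1" --pt "0 0.004 0.0002 0 1" --pt "0 0.006 0.0002 0 1" --pt "0 0.008 0.0003 0 1" --pt "0 0.01 0.0004 0 1" --pt "0 0.012 0.0004 0 1" --pt "0 0.014 0.0005 0 1" --pt "0 0.016 0.0005 0 1" --pt "0 0.018 0.0006 0 1" --pt "0 0.02 0.0006 0 1" --pt "0 0.02 0.0006 0 1"

```text
clock: 13.25
ee_pos: [0.5481, -0.2107, 0.095]
orientation: [-3.134, 0.21, -0.003]
ft_force: [-1.9, 0.9, 4.8]
width: 0.265
finger_force: 109.9
```

>>> carry_out --pt "0 0.002 0.0 0 1" --pt "0 0.004 0.0002 0 1" --pt "0 0.006 0.0002 0 1" --pt "0 0.008 0.0003 0 1" --pt "0 0.01 0.0004 0 1" --pt "0 0.012 0.0004 0 1" --pt "0 0.014 0.0005 0 1" --pt "0 0.014 0.0005 0 1"

```text
clock: 14.05
ee_pos: [0.5462, -0.2258, 0.0945]
orientation: [3.133, -0.211, 0.003]
ft_force: [-0.9, 0.3, 5.7]
width: 0.268
finger_force: 109.8
```

>>> carry_out --pt "0 0.002 0.0001 0 1" --pt "0 0.004 0.0002 0 1" --pt "0 0.006 0.0003 0 1" --pt "0 0.008 0.0003 0 1" --pt "0 0.01 0.0004 0 1" --pt "0 0.012 0.0005 0 1" --pt "0 0.014 0.0005 0 1" --pt "0 0.016 0.0006 0 1" --pt "0 0.018 0.0006 0 1" --pt "0 0.02 0.0007 0 1" --pt "0 0.022 0.0007 0 1" --pt "0 0.024 0.0008 0 1" --pt "0 0.026 0.0008 0 1" --pt "0 0.028 0.0009 0 1" --pt "0 0.028 0.0009 0 1"

```text
clock: 15.55
ee_pos: [0.5426, -0.2536, 0.0936]
orientation: [3.133, -0.211, 0.004]
ft_force: [0.4, 0.7, 5.3]
width: 0.265
finger_force: 109.8
```

>>> carry_out --pt "0 0.002 0.0001 0 1" --pt "0 0.004 0.0002 0 1" --pt "0 0.006 0.0003 0 1" --pt "0 0.008 0.0003 0 1" --pt "0 0.01 0.0004 0 1" --pt "0 0.012 0.0005 0 1" --pt "0 0.014 0.0005 0 1" --pt "0 0.016 0.0006 0 1" --pt "0 0.018 0.0006 0 1" --pt "0 0.02 0.0007 0 1" --pt "0 0.022 0.0007 0 1" --pt "0 0.024 0.0008 0 1" --pt "0 0.026 0.0008 0 1" --pt "0 0.028 0.0009 0 1" --pt "0 0.028 0.0009 0 1"

```text
clock: 17.05
ee_pos: [0.539, -0.2814, 0.0926]
orientation: [3.133, -0.211, 0.005]
ft_force: [0.5, -0.7, 5.2]
width: 0.265
finger_force: 109.8
```

>>> carry_out --pt "0 0.002 0.0001 0 1" --pt "0 0.004 0.0002 0 1" --pt "0 0.006 0.0003 0 1" --pt "0 0.008 0.0003 0 1" --pt "0 0.01 0.0004 0 1" --pt "0 0.012 0.0005 0 1" --pt "0 0.014 0.0005 0 1" --pt "0 0.016 0.0006 0 1" --pt "0 0.018 0.0006 0 1" --pt "0 0.02 0.0007 0 1" --pt "0 0.022 0.0007 0 1" --pt "0 0.024 0.0008 0 1" --pt "0 0.026 0.0008 0 1" --pt "0 0.028 0.0009 0 1" --pt "0 0.028 0.0009 0 1"

```text
clock: 18.55
ee_pos: [0.5355, -0.3091, 0.0918]
orientation: [3.133, -0.211, 0.005]
ft_force: [0.3, 0.4, 5.1]
width: 0.268
finger_force: 109.8
```

Heights fall linearly along the whole strip at about 9 N, so every tile is on its stop. Lifting, then checking.

>>> carry_out --pt "0 0 -0.01 0 1" --pt "0 0 -0.04 0 1" --pt "0 0 -0.08 0 1" --pt "0 0 -0.12 0 1" --pt "0 0 -0.12 0 1" --pt "0 0 -0.12 0 1"

```text
clock: 19.15
ee_pos: [0.5336, -0.3082, 0.2104]
orientation: [3.134, -0.211, -0.002]
ft_force: [-0.3, -0.6, -5.5]
width: 0.267
finger_force: 108.9
```

```bash
python3 - <<'E'
from h import *
tell([.5537,.0884,.205],-114.9)
E
```

```text
t 19.15 p [ 0.5336 -0.3082  0.2104] yaw_of_tooly -97.7 z [-0.001  0.    -1.   ] F [-0.33 -0.57 -5.48] w 0.267 ff 108.9 q7 -1.31
shift [-0.0332 -0.3957  0.0054]
turn 0.3002 or half turn more
```

>>> carry_out --pt "-0.003 -0.036 0.0 0.03 1" --pt "-0.006 -0.072 0.0 0.06 1" --pt "-0.009 -0.108 0.0 0.09 1" --pt "-0.012 -0.144 0.0 0.12 1" --pt "-0.015 -0.18 0.0 0.15 1" --pt "-0.018 -0.216 0.0 0.18 1" --pt "-0.021 -0.252 0.0 0.21 1" --pt "-0.024 -0.288 0.0 0.24 1" --pt "-0.027 -0.324 0.0 0.27 1" --pt "-0.03 -0.36 0.003 0.29 1" --pt "-0.032 -0.385 0.005 0.3 1" --pt "-0.033 -0.396 0.005 0.3 1" --pt "-0.033 -0.396 0.005 0.3 1" --pt "-0.033 -0.396 0.005 0.3 1" --pt "-0.033 -0.396 0.005 0.3 1"

```text
clock: 20.65
ee_pos: [0.5546, 0.0855, 0.2054]
orientation: [3.064, -0.682, -0.001]
ft_force: [-0.2, -0.9, -3.4]
width: 0.264
finger_force: 108.7
```

```bash
python3 - <<'E'
from h import *
tell([.5537,.0884,.115],-114.9)
im=eyes.grab_frame('side'); t=eyes.grab_frame('top')
v=np.zeros((600,800,3),np.uint8)
v[:,:400]=cv2.resize(im[140:290,200:300,::-1],(400,600),interpolation=cv2.INTER_CUBIC)
v[:300,400:]=cv2.resize(t[180:255,302:402,::-1],(400,300),interpolation=cv2.INTER_CUBIC)
v[300:,400:]=cv2.resize(im[165:240,255:355,::-1],(400,300),interpolation=cv2.INTER_CUBIC)
cv2.imwrite('pics/v5.png',v)
E
```

```text
t 20.65 p [0.5546 0.0855 0.2054] yaw_of_tooly -115.11 z [-0.001 -0.002 -1.   ] F [-0.23 -0.9  -3.43] w 0.264 ff 108.7 q7 -2.31
shift [-0.002  -0.0024  0.0904]
turn -0.0036 or half turn more
```

View pics/v5.png

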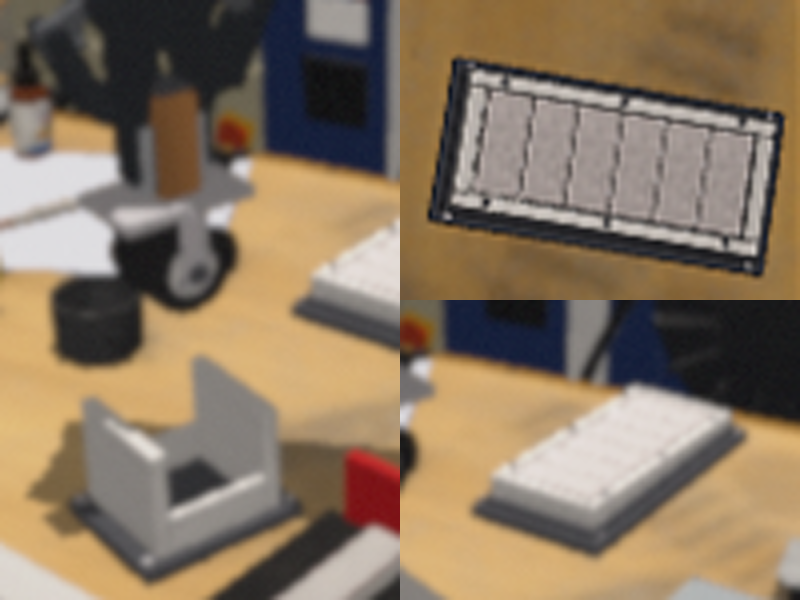

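Tiles look level with the rails (top right and bottom right crops). The roller hangs upright in the gripper over the empty stand, wheel at (175,265) and stand gap at (190,480). Lowering with the correction applied.

>>> carry_out --pt "-0.001 -0.001 0.02 0 1" --pt "-0.001 -0.002 0.04 0 1" --pt "-0.001 -0.002 0.06 0 1" --pt "-0.001 -0.002 0.075 0 1" --pt "-0.001 -0.002 0.085 0 1" --pt "-0.001 -0.002 0.09 0 1" --pt "-0.001 -0.002 0.09 0 1" --pt "-0.001 -0.002 0.09 0 1"

```text
clock: 21.55
ee_pos: [0.5551, 0.091, 0.1168]
orientation: [-3.067, 0.677, -0.002]
ft_force: [-0.4, 0.9, -3.8]
width: 0.268
finger_force: 108.8
```

```bash
python3 - <<'E'
from h import *
tell([.5537,.0884,.088],-114.9)
E
```

```text
t 21.55 p [0.5551 0.091  0.1168] yaw_of_tooly -114.89 z [ 0.002  0.    -1.   ] F [-0.38  0.94 -3.78] w 0.268 ff 108.8 q7 -2.35
shift [-0.0002  0.003   0.0288]
turn 0.0002 or half turn more
```

>>> carry_out --pt "0 0.002 0 0 1" --pt "0 0.002 0 0 1" --pt "0 0.002 0 0 1"

```text
clock: 21.85
ee_pos: [0.5538, 0.0891, 0.1165]
orientation: [-3.068, 0.677, -0.001]
ft_force: [-0.1, -0.4, -3.8]
width: 0.265
finger_force: 108.8
```

>>> carry_out --pt "0 0 0 0 1" --pt "0 0 0 0 1"

```text
clock: 22.05
ee_pos: [0.5536, 0.0893, 0.1161]
orientation: [-3.068, 0.677, -0.0]
ft_force: [-0.5, 0.4, -3.5]
width: 0.268
finger_force: 108.8
```

```bash
python3 - <<'E'
from h import *
tell([.5537,.0884,.088],-114.9)
E
```

```text
t 22.05 p [0.5536 0.0893 0.1161] yaw_of_tooly -114.87 z [ 0.  0. -1.] F [-0.5   0.45 -3.48] w 0.268 ff 108.8 q7 -2.35
shift [0.0005 0.0007 0.0281]
turn 0.0005 or half turn more
```

Aligned to within 1 mm of the grasp pose. Lowering to just above the rest height.

>>> carry_out --pt "0 0.0005 0.005 0 1" --pt "0 0.0005 0.01 0 1" --pt "0 0.0005 0.015 0 1" --pt "0 0.0005 0.02 0 1" --pt "0 0.0005 0.025 0 1" --pt "0 0.0005 0.028 0 1" --pt "0 0.0005 0.028 0 1"

```text
clock: 22.75
ee_pos: [0.5528, 0.0886, 0.0873]
orientation: [3.067, -0.677, -0.002]
ft_force: [0.1, -0.3, -3.8]
width: 0.27
finger_force: 108.8
```

>>> carry_out --pt "0 0 0.001 0 1" --pt "0 0 0.002 0 1" --pt "0 0 0.0025 0 1" --pt "0 0 0.0025 0 1"

```text
clock: 23.15
ee_pos: [0.5535, 0.0888, 0.0858]
orientation: [-3.068, 0.677, -0.001]
ft_force: [0.4, -0.6, -3.1]
width: 0.27
finger_force: 109.1
```

>>> carry_out --pt "0 0 0.0005 0 1" --pt "0 0 0.001 0 1" --pt "0 0 0.001 0 1"

```text
clock: 23.45
ee_pos: [0.5535, 0.0888, 0.0857]
orientation: [3.068, -0.677, 0.001]
ft_force: [-3.5, -0.8, 6.4]
width: 0.269
finger_force: 109.6
```

Seated: the plate bears on the uprights. Releasing and rising straight up.

>>> carry_out --pt "0 0 -0.0015 0 0.6" --pt "0 0 -0.0015 0 0.3" --pt "0 0 -0.0015 0 0" --pt "0 0 -0.0015 0 0" --pt "0 0 -0.0015 0 0" --pt "0 0 -0.0015 0 0" --pt "0 0 -0.0015 0 0"

```text
clock: 24.15
ee_pos: [0.5533, 0.0887, 0.0859]
orientation: [3.068, -0.677, -0.0]
ft_force: [0.0, -0.3, 0.4]
width: 0.998
finger_force: 0.0
```

>>> carry_out --pt "0 0 -0.02 0 0" --pt "0 0 -0.05 0 0" --pt "0 0 -0.09 0 0" --pt "0 0 -0.13 0 0" --pt "0 0.05 -0.15 0 0" --pt "0 0.1 -0.15 0 0" --pt "0 0.15 -0.15 0 0" --pt "0 0.2 -0.15 0 0" --pt "0 0.25 -0.15 0 0" --pt "0 0.25 -0.15 0 0" --pt "0 0.25 -0.15 0 0"

```text
clock: 25.25
ee_pos: [0.4475, -0.1398, 0.2361]
orientation: [3.066, -0.684, 0.0]
ft_force: [-0.3, 0.5, 0.2]
width: 0.996
finger_force: 0.0
```

```bash
python3 - <<'E'
from fit import *
tell()
t=eyes.grab_frame('top')
d=eyes.outline_of('roller','top')[0]; r=fit('top',d['pixels'],(.5525,.0885,-2.006),.019,ROL); print(d['conf'],r[0].round(4),r[1],d['pixels'].sum())
im=eyes.grab_frame('side')
v=np.zeros((400,800,3),np.uint8)
v[:,:400]=cv2.resize(im[190:290,200:300,::-1],(400,400),interpolation=cv2.INTER_CUBIC)
v[:,400:]=cv2.resize(t[170:255,180:265,::-1],(400,400),interpolation=cv2.INTER_CUBIC)
cv2.imwrite('pics/v6.png',v)
E
```

```text
t 25.25 p [ 0.4475 -0.1398  0.2361] yaw_of_tooly -115.14 z [ 0. -0. -1.] F [-0.25  0.53  0.2 ] w 0.996 ff 0.0 q7 -1.78
0.89 [ 0.5525  0.0889 -1.992 ] 44.92549019607843 740
```

View pics/v6.png

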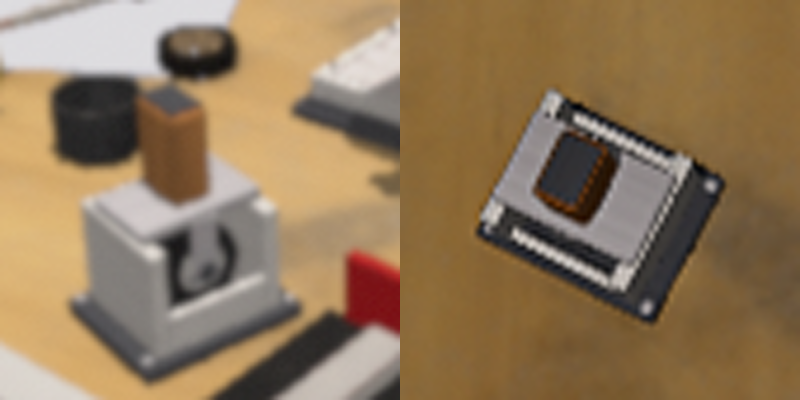

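The roller hangs upright in the stand as it did at the start (handle at (175,140), plate on the uprights). The fitted position is within 1 mm of the original. Handing in.

```bash
python3 -c "
from workcell import manip
print(manip.close_job())"
```

```text
the job is handed in; nothing more can be done
None
```

I rolled all six tiles flush at about 9–10 N (about 14 N at most in the readings), hung the roller back upright in its stand, and handed the job in at about 25 s; the hand-in gave no verdict back.

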